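# Release the push latch and hold the self-closing drawer at the tape

## Task

The steel drawer in the front of the barnwood riser is caught by a push latch and pulls itself back in when let go. Press it in until you feel it stop, which frees the latch, then draw it out until its front stands over the strip of blue tape on the shelf, so that I can get at the front tray. Finish while still holding the drawer there, and leave everything else standing where it is.

Things in the scene. Friction and masses are not known exactly. Their poses are not given: they have to be found in the camera images.
- riser: barnwood riser, fixed on the shelf: 240 mm deep (its x), 460 wide (its y), 100 high. Origin: centre of its underside. Its x points from the front (facing the robot) to the back, z up; the front is the plane x = -120 mm. The drawer sits in the middle of the front and slides along the riser's x. Bowl, owl and pueblo house stand on its top, at least 70 mm back from the front edge
- handle (a point): middle of the grip bar of the steel bow handle on the drawer front. The bar is level, along the riser's y, 110 mm long, 11 x 11 mm thick, with an 11 mm thick leg at each end (88 mm clear between them); 72 mm above the shelf, 28 mm below the riser's top. 44 mm is free between the bar and the drawer front: a finger goes down behind it from above. Moves with the drawer; axes as the riser's
- front_face (a point): middle of the outer face of the grey drawer front (244 mm wide; lower edge 16 mm, upper edge 78 mm above the shelf); 47 mm above the shelf, 50 mm behind the handle point. Axes as the riser's. This face shall stand over the tape; the spring then pulls with 6 to 11 N
- drawer: steel drawer, flush with the riser's front and caught by a push latch at the start. Origin: under the middle of the front's outer face, at shelf height; axes as the riser's; slides out along -x. It can be pressed in 6 mm to a hard stop (under 4 N on the way), which frees the latch for good. Then a spring rests it 12 mm out and pulls it back in by 0.11 N per mm beyond; full draw 130 mm
- tape: the mark: a strip of blue tape 12 mm wide (its x) and 340 mm long (its y) stuck flat on the shelf in front of the riser, parallel to the riser's front, 70 to 102 mm before it. Origin: centre of the strip, at shelf height; axes as the riser's. The drawer slides out above it; its ends show on both sides of the drawer
- bowl: speckled stoneware bowl, 140 mm across, 62 mm high, loose on the riser. Origin: centre of its underside. Leave it
- owl: tan ceramic owl bank, 90 mm across, 122 mm high, loose on the riser. Origin: centre of its underside. Leave it
- pueblo: painted wooden pueblo-house figure, three stepped storeys, 80 x 125 mm and 106 mm high, loose on the riser. Origin: centre of its underside. Leave it
- green_box: green plastic box with a hinged lid (shut), 120 x 170 mm, about 81 mm high plus a lid knob, loose on the shelf beside the drawer's path. Origin: centre of its underside. Leave it
- cactus: small cactus in a terracotta pot, 76 mm across, 107 mm high, loose on the shelf. Origin: centre of its underside. Leave it
- candle: candle tin with a brass lid, 69 mm across, 59 mm high, loose on the shelf. Origin: centre of its underside. Leave it
Things that resemble listed ones, but are neither listed nor needed, are in the scene too. Of the things that look like the green_box, the smallest one is meant.

How it is judged:
On the way:
1. the drawer is pressed in to its stop (at least 4.5 mm behind flush), which frees the latch (x of drawer in the frame of riser above -0.1155 m), for 0.05 s.
At the end, for the whole second after the job is handed in: The outer face of the drawer front stands over the blue tape (within 7 mm of the strip's middle line), at rest, and the fingers hold it there against its spring (contact of more than 4 N). The bowl, owl, pueblo house, green box, cactus and candle tin are upright and within 15 mm of where they stood (x of front_face in the frame of tape between -0.007 and 0.007 m and linear speed of drawer below 0.01 m/s and contact force between the fingers and drawer above 4 N and distance of each of bowl, owl, pueblo, green_box, cactus, candle from where it was at the start of the episode below 0.015 m and angle between each of bowl, owl, pueblo, green_box, cactus, candle's own z axis and vertical below 0.15 rad); the arm keeps its last pose, push and grip.
It fails at once if the bowl, owl or pueblo house is shifted more than 15 mm or tipped (distance of any of bowl, owl, pueblo from where it was at the start of the episode above 0.015 m or angle between any of bowl, owl, pueblo's own z axis and vertical above 0.15 rad).
It fails at once if the green box, cactus or candle tin is shifted more than 15 mm or tipped (distance of any of green_box, cactus, candle from where it was at the start of the episode above 0.015 m or angle between any of green_box, cactus, candle's own z axis and vertical above 0.15 rad).
It also fails if it takes over 40 s, if anything falls off the work surface, if the arm or the gripper's body presses on something with over 40 N, if the wrist force passes 120 N, or if a joint passes its speed limit or range.

## Robot

A 6-joint arm with a two-finger parallel gripper is mounted at the origin on the work surface. World frame = base frame: x ahead of the robot, y to its left, z up, the work surface at z = 0. Lengths are in m, angles in rad, forces in N, time in s.
With the tool pointing down it reaches from about 0.4 to 0.925 m from the base axis. Payload 3.4 kg.
Tool frame: the origin (TCP) lies at the very end of the fingers, on their centre line; the grasp point (between the pads) lies 19 mm behind it; z points along the fingers, y is the line along which they close (so a half turn about z gives the same grasp; the last joint's range is limited). The gripper opens to 85 mm and grips with 20 to 120 N. Pads are 22 mm wide; open, the fingers measure 114 mm over their backs; the gripper's body (76 mm by 85 mm) begins 54 mm behind the grasp point. The pads swing forward as they close: fully open they stand 13 mm farther back than shut.
Start: joints at [1.181, 0.307, 1.506, -0, 1.328, -0.073], TCP at [0.179, 0.546, 0.231] pointing down, gripper open.
Joint ranges: [-3.12, 3.12], [-1.05, 2.28], [0.14, 2.33], [-1.42, 4.57], [0.1, 2.73], [-2.68, 2.68]. Speed limits (rad/s): [2.57, 2.57, 3.14, 3.14, 3.14, 3.14].

## Interface

Orientations are given as a 3x3 rotation matrix whose columns are the frame's x, y, z axes.
In Python, from rig import ctrl, claw, eyes gives the robot as it stands. Calls block until the motion is done:
- ctrl.reach(position, orientation): joint-space move of the TCP to a pose.
- ctrl.line_to(position, orientation=None, vel=0.15): straight line of the TCP; orientation=None keeps the orientation; vel is the mean speed in m/s.
- ctrl.move_j(angles): joint-space move.
- claw.let_go() and claw.clamp(f_grip=None): open the fingers fully, or close them until they stop; f_grip is the grip in N (None keeps the last).
- ctrl.hold(seconds).
- ctrl.solve_ik(position, orientation): joint angles nearest the present ones, or None.
- ctrl.read_state(): the state.
- eyes.read_camera(name): name is "side" or "top" or "wrist"; returns a dict with "pixels" (420x560x3 uint8, red, green, blue), "range_z" (420x560 float32, m along the optical axis (not along the pixel's ray), 0 where there is no reading), "fx", "fy", "cx", "cy" (pixels), "R" (3x3) and "t" (3): a world point X has camera coordinates R X + t; the wrist camera has in their place "tool_from_camera" (4x4, takes a point from camera to tool coordinates, whose origin is the TCP and whose axes are the flange's). Camera axes: x right, y down, z forward; pixel columns grow to the right and rows downward; lengths in m; the calibration is good to about 2 mm. A picture is of the moment at which its call begins: read the wrist's pose just before it.
A pose or a line that the arm cannot do raises ctrl.IKError and nothing moves.
- ctrl.close_job(): hands the job in; it is judged then, once.
The state is a dict: "time_s": time; "joint_pos": joint angles; "dq": joint speeds; "tau": joint torques, N m; "tool_pos": TCP position; "ee_rot": TCP orientation; "contact_force": force on the tool from outside, world axes, zero at the start; "moment": the same for the moment, N m; "grip_width": opening from 0.0 (shut) to 1.0 (fully open); "grip_force": force on a finger pad.
Only numpy, scipy, OpenCV 4.12 (cv2) and the standard library are available. Lean on these libraries where they do the work, as an engineer would, in place of code of your own. Each camera call takes 0.05 s, during which the arm holds its last target. There are 200 camera calls.

## Working session

There is one attempt and no reset: what is moved stays moved. The work goes in short steps, each a Python script; the robot and the scene stay as the last script left them, time stands still between calls to the robot, and variables do not carry over. Pictures are saved under pics/ and viewed, at most 10 in all, crops included, and the job is handed in when it is done.

```bash
mkdir -p pics; cat > h.py <<'E'
from rig import ctrl, claw, eyes
import numpy as np, cv2
def snap(n,f=None):
    d=eyes.read_camera(n)
    if f: cv2.imwrite(f,cv2.cvtColor(d["pixels"],cv2.COLOR_RGB2BGR))
    return d
def world(d):
    z=d["range_z"].astype(float); v,u=np.mgrid[:z.shape[0],:z.shape[1]]
    P=np.stack([(u-d["cx"])/d["fx"]*z,(v-d["cy"])/d["fy"]*z,z],-1)
    W=(P-np.array(d["t"]).ravel())@np.array(d["R"]); W[z==0]=np.nan
    return W
E
python3 - <<'E'
from h import *
np.set_printoptions(precision=4,suppress=True)
for n in("top","side"):
    d=snap(n,f"pics/{n}.png"); np.savez(f"{n}.npz",**d)
s=ctrl.read_state(); print(s["tool_pos"],s["ee_rot"],s["time_s"],s["contact_force"])
a=cv2.imread("pics/top.png")
E
```

```text
[0.1789 0.5458 0.2305] [[-0.9502  0.3116 -0.0007]
 [ 0.3116  0.9502 -0.0017]
 [ 0.0002 -0.0019 -1.    ]] 0.1 [-0.646   0.7778  0.0814]
```

View pics/top.png

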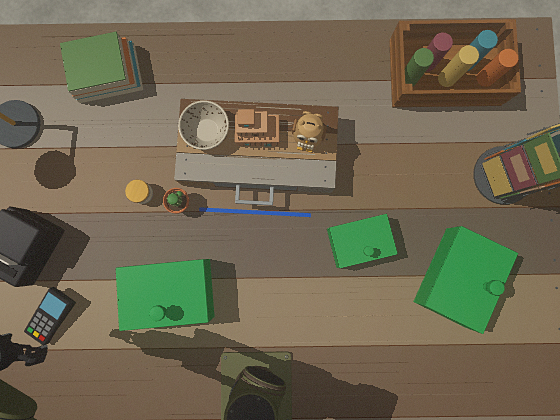

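View pics/side.png

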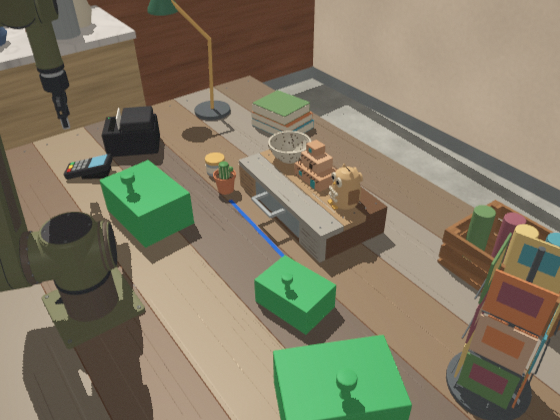

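The top view shows the riser with its drawer front at about rows 155–188, columns 176–336. The bow handle is at (255,196) and the blue tape runs from (203,209) to (310,215). There are three green boxes, at (364,241), (165,295) and (467,280); the smallest is (364,241), beside the drawer's path. The cactus is at (175,200) and the candle at (137,191). The handle and the tape have no lookalikes.

```bash
python3 - <<'E'
from h import *
np.set_printoptions(precision=4,suppress=True)
for n in("top","side"):
    d=dict(np.load(n+".npz")); W=world(d); p=d["pixels"].astype(int)
    r,g,b=p[...,0],p[...,1],p[...,2]
    m=(b>130)&(b>r+70)&(b>g+40)&(abs(W[...,2])<.02)
    if n=="top": m[:, :190]=0; m[:,330:]=0
    Q=W[m]; Q=Q[np.linalg.norm(Q-np.nanmedian(Q,0),axis=1)<.2]
    c=Q.mean(0);u=np.linalg.svd((Q-c)[:,:2],full_matrices=False)[2][0]; u*=np.sign(u[1])
    t=(Q-c)[:,:2]@u
    print(n,"tape",len(Q),c,u,"ends",(c[:2]+u*t.min()),(c[:2]+u*t.max()),t.max()-t.min())
    nrm=np.array([u[1],-u[0]])  # riser x
    ctr=c[:2]+u*(t.max()+t.min())/2
    X=(W[...,:2]-ctr)@nrm; Y=(W[...,:2]-ctr)@u; Z=W[...,2]
    bar=(Z>.055)&(Z<.09)&(X<.07)&(X>-.03)&(abs(Y)<.1)
    B=np.stack([X[bar],Y[bar],Z[bar]],1); print("bar",len(B),np.median(B,0),np.percentile(B,[2,98],axis=0))
    ff=(Z>.025)&(Z<.075)&(X>.065)&(X<.12)&(abs(Y)<.11)
    print("front X",np.median(X[ff]),np.percentile(X[ff],[10,90]), np.polyfit(Y[ff],X[ff],1) if ff.sum()>20 else "")
    tp=(Z>.094)&(Z<.106)&(X>.05)&(X<.4)&(abs(Y)<.3)
    print("top",np.percentile(X[tp],[1,99]),np.percentile(Y[tp],[1,99]))
    for nm,(v0,v1,u0,u1) in dict(box=(210,272,325,402),cactus=(185,215,160,190),candle=(178,204,122,152)).items():
        if n=="top":
            w=W[v0:v1,u0:u1].reshape(-1,3); w=w[w[:,2]>.03]; print(nm,np.median(w,0),w.min(0),w.max(0))
d=cv2.imread("pics/top.png")[140:230,160:350]; e=cv2.imread("pics/side.png")[150:290,200:390]
cv2.imwrite("pics/crop.png",np.vstack([cv2.resize(d,(570,270)),cv2.resize(e,(400,295)) if 0 else cv2.copyMakeBorder(cv2.resize(e,(400,295)),0,0,0,170,0)]))
E
```

```text
top tape 393 [ 0.5153 -0.0111  0.0013] [0.0653 0.9979] ends [ 0.505 -0.169] [0.5257 0.1473] 0.31689296212853135
bar 266 [0.0253 0.0123 0.0775] [[ 0.0155 -0.0432  0.0725]
 [ 0.068   0.0649  0.0835]]
front X 0.071200530311753 [0.0707 0.0717] [-0.0015  0.0712]
top [0.0722 0.3087] [-0.2159  0.2371]
box [ 0.4212 -0.3097  0.0817] [ 0.3469 -0.4094  0.0302] [ 0.4978 -0.217   0.1325]
cactus [0.5445 0.2224 0.0635] [0.5093 0.1897 0.0466] [0.5831 0.2635 0.1128]
candle [0.576  0.3397 0.059 ] [0.5438 0.3083 0.0306] [0.6097 0.3777 0.066 ]
side tape 255 [ 0.5175 -0.0103  0.0003] [0.0666 0.9978] ends [ 0.5083 -0.1482] [0.5282 0.1502] 0.2991384342191002
bar 336 [ 0.0424 -0.0058  0.0746] [[ 0.0132 -0.0814  0.057 ]
 [ 0.0698  0.0855  0.0869]]
front X 0.07026471978198504 [0.068  0.0723] [-0.0004  0.0702]
top [0.0698 0.3046] [-0.2328  0.2183]
```

View pics/crop.png

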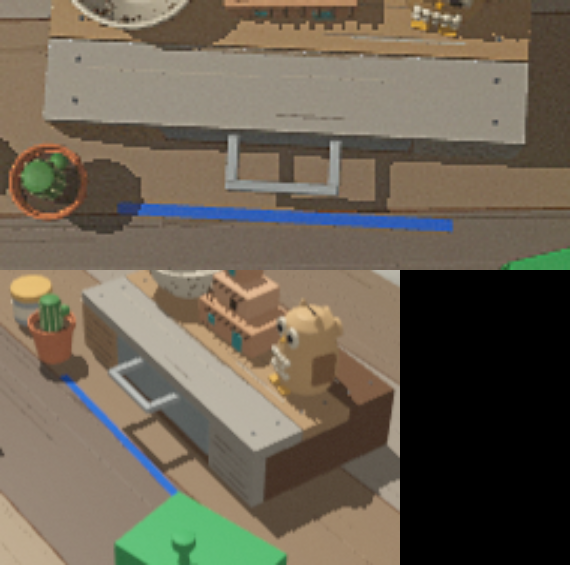

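The crop confirms the bow handle on the grey drawer front, the tape just in front of it and the green box clear to its right. I'll use shut fingers behind the bar: press the face in to the stop, then pull on the bar. First I go above the gap and look from there.

```bash
cat >> h.py <<'E'
u=np.array([.066,.9978]); nr=np.array([.9978,-.066]); C=np.array([.5165,-.0107])
R0=np.array([[-.9978,.066,0],[.066,.9978,0],[0,0,-1.]])
def P(X,Y,z): return np.r_[C+nr*X+u*Y,z]
def XY(p): q=np.array(p)[:2]-C; return q@nr,q@u
def F():
    f=np.array(ctrl.read_state()["contact_force"]); return f[:2]@nr,f[2]
E
python3 - <<'E'
from h import *
np.set_printoptions(precision=4,suppress=True)
claw.clamp(20)
ctrl.reach(P(.049,.008,.2),R0)
s=ctrl.read_state(); d=snap("wrist","pics/w1.png")
T=np.array(d["tool_from_camera"]); print(T,s["tool_pos"],s["time_s"],F())
z=d["range_z"].astype(float); v,w=np.mgrid[:420,:560]
Q=np.stack([(w-d["cx"])/d["fx"]*z,(v-d["cy"])/d["fy"]*z,z],-1)@T[:3,:3].T+T[:3,3]
W=Q@np.array(s["ee_rot"]).T+s["tool_pos"]; W[z==0]=np.nan
X=(W[...,:2]-C)@nr;Y=(W[...,:2]-C)@u;Z=W[...,2]
for nm,m in dict(bar=(Z>.066)&(Z<.085)&(X<.035)&(X>0)&(abs(Y)<.1),ff=(Z>.03)&(Z<.07)&(X>.055)&(X<.09)&(abs(Y)<.11)).items():
    if m.sum()>5: print(nm,m.sum(),np.percentile(X[m],[3,50,97]),np.percentile(Y[m],[3,50,97]),np.median(Z[m]),np.polyfit(Y[m],X[m],1))
p=d["pixels"].astype(int);m=(p[...,2]>p[...,0]+60)&(p[...,2]>p[...,1]+35)&(abs(Z)<.02)
if m.sum()>5: print("tape",m.sum(),np.percentile(X[m],[3,50,97]),np.percentile(Y[m],[3,97]),np.polyfit(Y[m],X[m],1))
E
```

```text
[[ 0.0011 -0.9473 -0.3204  0.0845]
 [ 1.      0.0006  0.0017  0.0012]
 [-0.0015 -0.3204  0.9473 -0.142 ]
 [ 0.      0.      0.      1.    ]] [ 0.5659 -0.0051  0.2001] 3.2667 (np.float64(-0.3074357860999289), np.float64(0.30330089760426665))
bar 2080 [0.0134 0.0191 0.033 ] [-0.0394  0.0129  0.0652] 0.07645759244563685 [-0.0008  0.02  ]
ff 2600 [0.0684 0.0689 0.0694] [-0.1026  0.0013  0.1041] 0.05185342209894182 [-0.0012  0.0689]
tape 3781 [-0.0083 -0.0024  0.0034] [-0.1473  0.1713] [-0.0017 -0.0025]
```

View pics/w1.png

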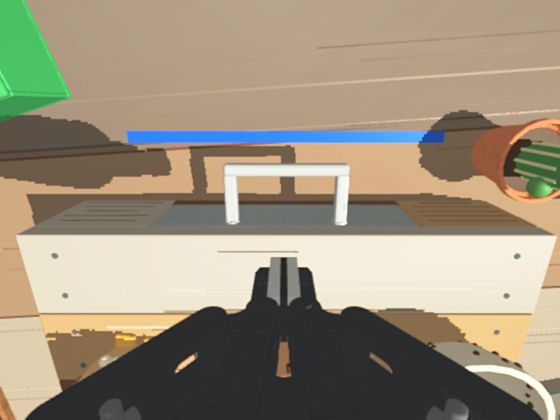

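The wrist view shows the bar at (286,170), the tape at row 137 and the fingers at (285,270). Front to tape measures 71.4 mm, which agrees with the other cameras. I'll descend into the gap and press.

```bash
python3 - <<'E'
from h import *
ctrl.line_to(P(.047,.013,.12),R0,vel=.12)
ctrl.line_to(P(.047,.013,.053),R0,vel=.05)
f0=F()[0]; print("down",XY(ctrl.read_state()["tool_pos"]),F())
if abs(f0)<3:
    x=.047
    while x<.078:
        x+=.0015; ctrl.line_to(P(x,.013,.053),R0,vel=.03)
        s=ctrl.read_state(); f=F()[0]-f0; print(round(x,4),np.round(XY(s["tool_pos"]),4),round(f,2))
        if abs(f)>15: break
    ctrl.hold(.2); print(F(),ctrl.read_state()["time_s"])
E
```

```text
down (np.float64(0.0473186432360878), np.float64(0.013005478413086476)) (np.float64(-0.4326992620969192), np.float64(-0.49118939802577644))
0.0485 [0.0489 0.013 ] 0.22
0.05 [0.0502 0.013 ] 0.7
0.0515 [0.0516 0.013 ] 1.46
0.053 [0.0532 0.013 ] 0.11
0.0545 [0.0547 0.013 ] 1.3
0.056 [0.0561 0.013 ] -0.09
0.0575 [0.0574 0.013 ] 0.56
0.059 [0.0572 0.013 ] -5.2
0.0605 [0.0572 0.0131] -6.51
0.062 [0.057  0.0131] -10.08
0.0635 [0.0569 0.0131] -11.82
0.065 [0.0568 0.0132] -14.17
0.0665 [0.0567 0.0132] -17.67
(np.float64(-17.392158527611077), np.float64(5.623812198207789)) 9.075
```

```bash
python3 - <<'E'
from h import *
d=snap("side"); W=world(d); X=(W[...,:2]-C)@nr;Y=(W[...,:2]-C)@u;Z=W[...,2]
ff=(Z>.025)&(Z<.075)&(X>.055)&(X<.09)
for a,b in((-.2,-.13),(-.115,-.06),(.08,.115),(.13,.2)):
    m=ff&(Y>a)&(Y<b); print(a,m.sum(),np.median(X[m]) if m.any() else "")
i=cv2.cvtColor(d["pixels"],cv2.COLOR_RGB2BGR)[120:270,190:390]; cv2.imwrite("pics/s2.png",cv2.resize(i,(800,600),interpolation=cv2.INTER_CUBIC))
E
```

```text
-0.2 189 0.07123328010848688
-0.115 140 0.07117703740538342
0.08 37 0.07090946375060406
0.13 128 0.07142450786356921
```

View pics/s2.png

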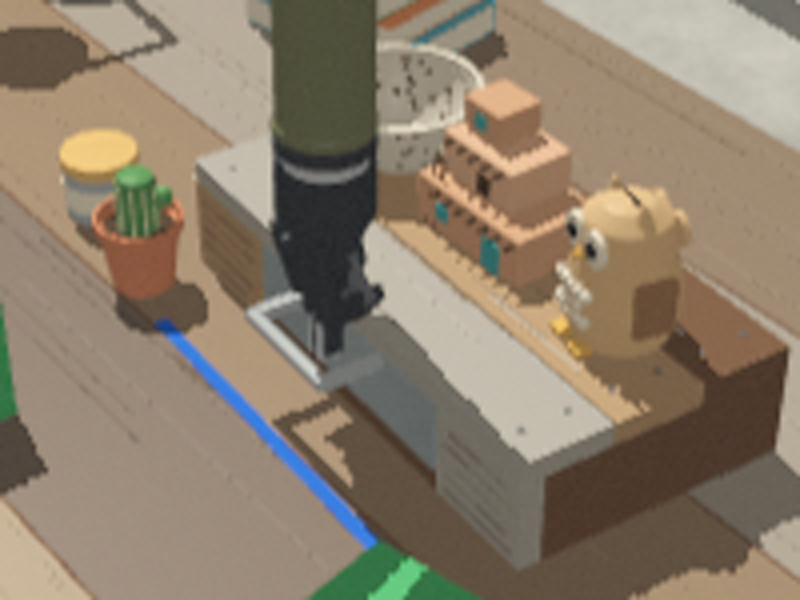

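The picture shows the shut fingers in the bow and the drawer still flush (face X 71.1 mm, same as the side panels). So the thicker upper finger hit the riser's top edge. I'll back off and tilt so the fingertips lead.

```bash
cat >> h.py <<'E'
def tilt(deg):
    a=np.radians(deg); z=np.r_[nr*np.sin(a),-np.cos(a)]; y=np.r_[u,0]; return np.c_[np.cross(y,z),y,z]
E
python3 - <<'E'
from h import *
ctrl.line_to(P(.050,.013,.057),R0,vel=.05)
print(F()); R=tilt(16)
ctrl.line_to(P(.054,.013,.057),R,vel=.02)
f0=F()[0]; print("tilted",XY(ctrl.read_state()["tool_pos"]),F(),ctrl.read_state()["time_s"])
x=.054
while x<.085 and abs(f0)<4:
    x+=.002; ctrl.line_to(P(x,.013,.057),R,vel=.04)
    s=ctrl.read_state(); f=F()[0]-f0; print(round(x,4),np.round(XY(s["tool_pos"]),4),round(f,2))
    if abs(f)>14: break
ctrl.hold(.2); print(F(),ctrl.read_state()["time_s"])
d=snap("side"); W=world(d); X=(W[...,:2]-C)@nr;Y=(W[...,:2]-C)@u;Z=W[...,2]
ff=(Z>.025)&(Z<.075)&(X>.055)&(X<.09)
for a,b in((-.2,-.13),(-.115,-.06),(.08,.115),(.13,.2)):
    m=ff&(Y>a)&(Y<b); print(a,m.sum(),np.median(X[m]) if m.any() else "")
E
```

```text
(np.float64(0.9492939543488229), np.float64(0.57369798986843))
tilted (np.float64(0.05476479024829905), np.float64(0.012970183874182152)) (np.float64(-0.6188927341237874), np.float64(-0.5671931768673304)) 10.1333
0.056 [0.0582 0.0129] 1.29
0.058 [0.0585 0.013 ] 0.47
0.06 [0.0602 0.013 ] 0.28
0.062 [0.0617 0.013 ] -0.79
0.064 [0.0636 0.013 ] -0.46
0.066 [0.0659 0.013 ] -2.25
0.068 [0.0664 0.013 ] -3.58
0.07 [0.0666 0.0131] -7.81
0.072 [0.0668 0.0131] -11.04
0.074 [0.067  0.0131] -13.49
0.076 [0.0672 0.0131] -16.16
(np.float64(-16.921633117376754), np.float64(5.575374824862756)) 13.0833
-0.2 193 0.07123459907777506
-0.115 108 0.07717840371596602
0.08 14 0.07636751194636238
0.13 127 0.07153917309312169
```

The drawer is pressed in 6 mm to the stop, so the latch is free. Now I straighten up and draw it out.

```bash
cat > m.py <<'E'
from h import *
def measure():
    for n in("side","top"):
        d=snap(n); W=world(d); X=(W[...,:2]-C)@nr;Y=(W[...,:2]-C)@u;Z=W[...,2]
        p=d["pixels"].astype(int); t=(p[...,2]>130)&(p[...,2]>p[...,0]+70)&(p[...,2]>p[...,1]+40)&(abs(Z)<.015)&(abs(X)<.03)&(abs(Y)<.2)
        pf=np.polyfit(Y[t],X[t],1)
        ff=(Z>.025)&(Z<.07)&(X>-.03)&(X<.066)&(abs(Y)<.115)&((Y<-.05)|(Y>.08))
        h,e=np.histogram(X[ff],np.arange(-.03,.066,.002)); k=e[h.argmax()]+.001; m=ff&(abs(X-k)<.004)
        print(n,"tape",pf,t.sum(),"face",np.median(X[m]),m.sum(),"diff",np.median(X[m]-np.polyval(pf,Y[m])))
    s=ctrl.read_state(); print(XY(s["tool_pos"]),F(),s["time_s"])
E
python3 - <<'E'
from m import *
ctrl.line_to(P(.055,.013,.057),tilt(16),vel=.05)
ctrl.line_to(P(.043,.013,.055),R0,vel=.03)
print(F())
ctrl.line_to(P(.0,.013,.055),R0,vel=.04); print(XY(ctrl.read_state()["tool_pos"]),F())
ctrl.line_to(P(-.034,.013,.055),R0,vel=.03)
ctrl.hold(.3); measure()
E
```

```text
(np.float64(0.01964336708317348), np.float64(0.05710535129638189))
(np.float64(0.00036319511054469153), np.float64(0.013001652116148081)) (np.float64(2.1470890831012985), np.float64(1.0334524369406557))
side tape [0.00438971 0.00060629] 92 face 0.001136201394794925 146 diff 0.0009125839436582965
top tape [ 0.01814103 -0.00519423] 19 face -0.00021128581779505403 27 diff 0.006425743001259282
(np.float64(-0.032922046164987145), np.float64(0.012998046822118336)) (np.float64(6.7773650938480285), np.float64(-1.1676741326111586)) 17.1667
```

```bash
python3 - <<'E'
from m import *
ctrl.line_to(P(-.035,.013,.055),R0,vel=.02)
ctrl.hold(.5); measure()
i=cv2.cvtColor(snap("side")["pixels"],cv2.COLOR_RGB2BGR)[120:330,150:430]; cv2.imwrite("pics/s3.png",cv2.resize(i,(800,600),interpolation=cv2.INTER_CUBIC))
E
```

```text
side tape [0.00670359 0.00084101] 89 face 0.0004193510721474442 149 diff 0.00013537911170613765
top tape [ 0.01831893 -0.00515652] 19 face 0.0636958647228611 78 diff 0.06977073749586654
(np.float64(-0.03371707974480284), np.float64(0.01300036320762427)) (np.float64(6.507387562269996), np.float64(-1.346071980776457)) 18.0167
```

View pics/s3.png

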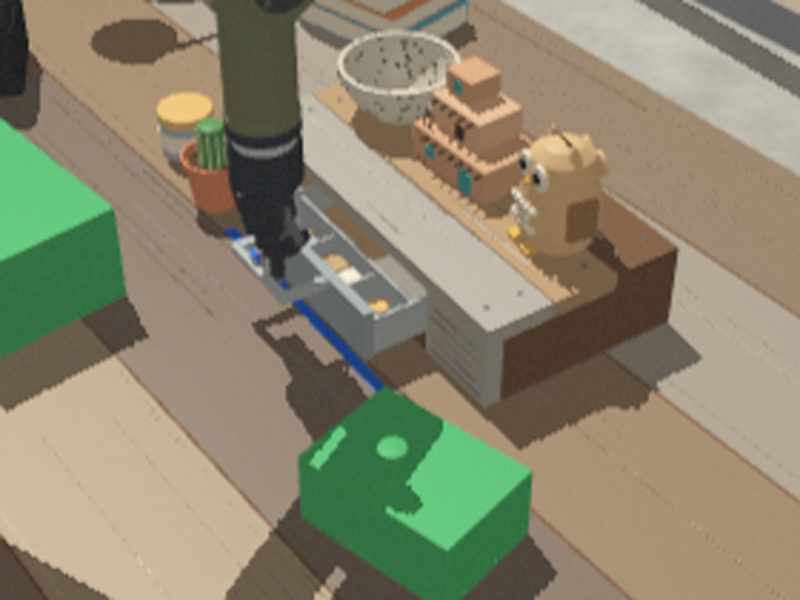

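The drawer stands open with its front over the tape: about 0.1 mm off by the side camera, after 70.8 mm of travel. It is held with about 6.5 N, and everything else stands where it was.

```bash
python3 -c "
from rig import ctrl
print(ctrl.close_job())"
```

```text
the job is handed in; nothing more can be done
None
```

I pressed the drawer in to its stop, which freed the latch, then drew it out about 71 mm and handed the job in still holding it at about 6.5 N; by the side camera its front is within about 1 mm of the tape's middle line, and in the last picture nothing else looked moved.

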